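# Fit the loose key into the vacuum tap and open it

## Task

Take the red-handled key out of its holder and put its flat blade down the brass collar of the vacuum tap, gently feeling for the slot inside by turning it, never forcing it, until its shoulder sits fully home on the collar. Then turn the key counter-clockwise (seen from above) until the handle lies in line with the tap's pipe, so the tap is open, and let go, leaving the key in place. Do not disturb the jar or the bottles.

Things in the scene. Friction and masses are not known exactly. Their poses are not given: they have to be found in the camera images.
- key_grip (a point): Centre of the red bar handle of the loose steel key (about 120 g). Axes: x along the bar, z up along the shaft. Bar 60 (x) by 14 (y) by 24 mm high. Under it a round stem 12 mm thick, 14 mm long, then a round shoulder (rubber-faced) 36 mm wide, 5 mm thick, then the flat blade. At the start the key hangs upright by its shoulder in the holder, its yaw varying.
- key_shoulder (a point): Centre of the underside of the key's shoulder, 31 mm below the middle of the handle; same axes. The blade below it is 20 mm (x, the way the handle runs) by 8 mm (y) and 36 mm long, so its tip lies 67 mm below the handle's middle.
- holder: Grey plastic block 70 x 70 x 40 mm fixed to the bench with a 25 mm round hole through its middle, in which the key hangs. Origin: centre of its underside; z up.
- valve: Vacuum tap fixed to the bench: foot 130 x 80 x 8 mm, grey block 90 x 52 mm up to 40 mm height, brass hose stubs reaching 85 mm from the middle, and a brass collar 46 mm wide up to 80 mm height. Origin: centre of the underside; x along the pipe (also shown by two white lines on the block), z up. More than 40 N on any part of the tap damages it.
- valve_mouth (a point): Centre of the brass collar's top face, 80 mm above the bench, on the spindle axis; x along the pipe, z up. With the key home its shoulder's underside lies here. The bore is 22.6 mm wide, its funnel mouth 30 mm wide and 5 mm deep. The face of the turning spindle is 20 mm down.
- jar_mid (a point): Middle of a glass jar with a grey lid, 60 mm in diameter, 75 mm high, standing near the work; leave it alone.
- bottle_mid (a point): Middle of a white bottle with a blue cap, 60 mm in diameter, 130 mm high; leave it alone.
- amber_mid (a point): Middle of an amber bottle with an orange cap, 60 mm in diameter, 120 mm high; leave it alone.
- spindle_slot (a point): Centre of the slot in the spindle's face, 20 mm below the collar top; axes are the tap's, NOT the slot's. Slot 22 x 10.6 mm, through 14 mm. Its long way starts somewhere 14 to 80 degrees clockwise (from above) of the pipe: unknown. The spindle turns stiffly (0.12 N m), stays where left, and stops 3 degrees past in line; counter-clockwise opens.

How it is judged:
By the outcome, as a careful person would: the job done as asked, in the order asked, and still so for the second after the job is handed in, with the robot touching nothing.
It also fails if it takes over 64 s, if anything falls off the work surface, if the arm or the gripper's body presses on something with over 40 N, if the wrist force passes 120 N, or if a joint passes its speed limit or range.

## Robot

A 7-joint arm with a two-finger parallel gripper is mounted at the origin on the work surface. World frame = base frame: x ahead of the robot, y to its left, z up, the work surface at z = 0. Lengths are in m, angles in rad, forces in N, time in s.
With the tool pointing down it reaches from about 0.4 to 0.85 m from the base axis. Payload 4.4 kg.
Tool frame: the origin (TCP) lies between the finger pads; the fingertips stand ctrl.finger_overhang ahead of it and the grasp point (between the pads) lies 3 mm ahead of it (ctrl.finger_overhang is the distance from the TCP to the fingertips, in m); x points along the fingers, y is the direction in which the jaws open and shut, and the axes are right-handed (so a half turn about x gives the same grasp; the last joint's range is limited). The gripper opens to 94 mm and grips with 3 to 60 N. Pads are 16 mm wide; open, the fingers measure 119 mm over their backs; the gripper's body (75 mm by 177 mm) begins 78 mm behind the grasp point.
Start: joints at [-1.246, 0.628, 0.038, 1.517, -0.027, 0.996, -0.02], TCP at [0.248, 0.601, 0.227] pointing down, gripper open.
Joint ranges: [-3.06, 3.06], [-0.37, 2.12], [-1.25, 1.32], [0.18, 2.47], [-1.1, 4.24], [0.23, 1.98], [-2.94, 2.94]. Speed limits (rad/s): [2.57, 2.57, 3.14, 3.14, 3.14, 3.14, 3.14].

## Interface

Orientations are given as a rotation vector (axis times angle).
In Python, from rig import ctrl gives the robot as it stands.
- The arm moves only by the tool apply_moves, never from a script. Its argument "increments" is a list of rows, each an object of numbers: "x", "y", "z": the shift along the world's x, y, z in mm; "rx", "ry", "rz": the turn, a rotation vector about the world's x, y, z in rad; "claw": the gripper command: -1 is shut, 1 is fully open, values between are in proportion. In form: [{"x": .., "y": .., "z": .., "rx": .., "ry": .., "rz": .., "claw": ..}, ...]. A call has 1 to 5 rows; each row shifts and turns the commanded pose from where the row before left it; what a row does not reach is not made up. A row lasts 1/10 s, in which the tool goes at most 50 mm and 8.59 degrees, less where a joint would pass 70% of its speed; a pose out of reach is approached as far as the arm can. A call with a gripper value outside its range is refused whole. The fingers move at their own pace and stop on an object; "force" is the grip in N (left out, the last holds). Time passes only in rows, so rows that do not move let the fingers close. It gives the time, the measured TCP pose, the force and the opening at its end, in the units of the state.
- ctrl.get_obs(): the state, without advancing time (a new reading comes with each control period).
- ctrl.capture(name): name is "scene" or "top" or "wrist"; returns a dict with "frame" (384x512x3 uint8, red, green, blue), "z_map" (384x512 float32, m along the optical axis (not along the pixel's ray), 0 where there is no reading), "vertical_fov" (degrees; the focal length in pixels is half the picture's height over the tangent of half this angle, whatever the lens; pixels are square), "cx", "cy" (the principal point, pixels), "eye" and "rotation" of the camera in the world; the wrist camera has in their place "hand_eye" (4x4, takes a point from camera to tool coordinates, whose origin is the TCP and whose axes are the tool frame's). Camera axes: x right, y down, z forward; pixel columns grow to the right and rows downward; lengths in m; the calibration is good to about 2 mm. The wrist camera is an equidistant fisheye: a pixel r from the principal point sees the ray r / f radians off the axis. A picture is of the moment at which its call begins: read the wrist's pose just before it.
- ctrl.job_done(): hands the job in, once; it reports no verdict.
The state is a dict: "t": time; "joint_pos": joint angles; "joint_vel": joint speeds; "joint_torque": joint torques, N m; "eef_pos": TCP position; "orientation": TCP orientation; "force": force on the tool from outside, world axes, zero at the start; "torque": the same for the moment, N m; "gripper_width": opening from 0.0 (shut) to 1.0 (fully open).
Only numpy, scipy, OpenCV 4.12 (cv2) and the standard library are available. Lean on these libraries where they do the work, as an engineer would, in place of code of your own. Each camera call takes 0.05 s, during which the arm holds its last target. There are 200 camera calls.

## Working session

There is one attempt and no reset: what is moved stays moved. The work goes in short steps, Python scripts to look and compute and a tool call to move; the robot and the scene stay as the last step left them, time stands still between calls to the robot, and variables do not carry over. Pictures are saved under pics/ and viewed, about 8 in all and at most 12, crops included, and the job is handed in when it is done.

Besides the shell and the picture viewer there is one more tool, called after "Emit:" as name([rows], argument=value, ...), one row to a line, values as JSON. apply_moves: Moves the arm, as the interface text tells. Its arguments: {"type":"object","properties":{"increments":{"type":"array","items":{"type":"object","properties":{"x":{"type":"number"},"y":{"type":"number"},"z":{"type":"number"},"rx":{"type":"number"},"ry":{"type":"number"},"rz":{"type":"number"},"claw":{"type":"number"}}}},"force":{"type":"number"}},"required":["increments"]}

```bash
ls; mkdir -p pics; cat > h.py <<'E'
import numpy as np,cv2
from rig import ctrl
from scipy.spatial.transform import Rotation as R
def cap(n):
    o=ctrl.get_obs(); c=ctrl.capture(n)
    f=c["frame"].shape[0]/2/np.tan(np.radians(c["vertical_fov"])/2); c["f"]=f
    if n=="wrist":
        H=np.array(c["hand_eye"]); Rt=R.from_rotvec(o["orientation"]).as_matrix()
        c["Rw"]=Rt@H[:3,:3]; c["ew"]=np.array(o["eef_pos"])+Rt@H[:3,3]
    else:
        r=np.array(c["rotation"]); c["Rw"]=r if r.shape==(3,3) else R.from_rotvec(r).as_matrix(); c["ew"]=np.array(c["eye"])
    c["n"]=n; return c
def ray(c,u,v):
    x=np.stack([np.asarray(u,float)-c["cx"],np.asarray(v,float)-c["cy"]],-1)/c["f"]
    if c["n"]=="wrist":
        t=np.linalg.norm(x,axis=-1,keepdims=True); d=np.concatenate([x*np.sinc(t/np.pi),np.cos(t)],-1)
    else: d=np.concatenate([x,np.ones(x.shape[:-1]+(1,))],-1)
    return d@c["Rw"].T
def onplane(c,u,v,z):
    d=ray(c,u,v); return c["ew"]+d*((z-c["ew"][2])/d[...,2])[...,None]
def cloud(c):
    v,u=np.mgrid[:384,:512]; d=ray(c,u,v); dc=d@c["Rw"]
    z=c["z_map"]; P=c["ew"]+d/dc[...,2:]*z[...,None]; P[z==0]=np.nan
    return P
def save(c,n): cv2.imwrite("pics/"+n,c["frame"][...,::-1])
E
python3 - <<'E'
from h import *
o=ctrl.get_obs(); print(o, ctrl.finger_overhang)
a=cap("scene");b=cap("top")
for c in(a,b): print(c["ew"],c["f"],c["Rw"].round(2).tolist())
cv2.imwrite("pics/a.png",np.hstack([cv2.resize(x["frame"],(400,300)) for x in(a,b)])[...,::-1])
save(b,"top.png");save(a,"scene.png")
E
```

```text
pics
{'t': 0.0, 'joint_pos': array([-1.24582317,  0.62930604,  0.03845679,  1.51835557, -0.02702192,
        0.99628819, -0.0199767 ]), 'joint_vel': array([ 2.89339262e-05,  6.98509718e-04,  4.37238435e-04,  9.71140387e-04,
        6.20256250e-04, -7.64921594e-04,  7.00545206e-04]), 'joint_torque': array([ 1.66634069e-03, -5.49708974e+01,  1.14398662e+00, -1.86639297e+01,
       -5.22507553e-02,  2.35546392e-02,  1.69917098e-04]), 'eef_pos': array([0.24732672, 0.60043895, 0.22658431]), 'orientation': array([ 0.30514763,  1.54931562, -0.30799984]), 'force': array([-0.32942814, -0.68891657, -0.08928377]), 'torque': array([0.02395365, 0.02451963, 0.000907  ]), 'gripper_width': 1.00209832749856} 0.022
[ 1.10173068 -0.39833654  0.66197934] 395.41264728066994 [[0.66, 0.53, -0.54], [0.75, -0.44, 0.49], [0.02, -0.73, -0.69]]
[0.50875924 0.0217855  1.15636123] 487.64299185881606 [[0.03, -0.99, 0.12], [-1.0, -0.03, -0.01], [0.01, -0.12, -0.99]]
```

View pics/scene.png

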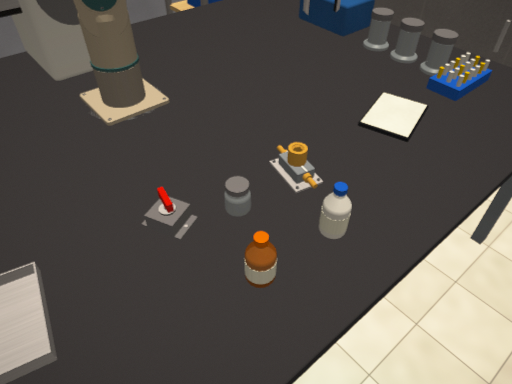

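View pics/top.png

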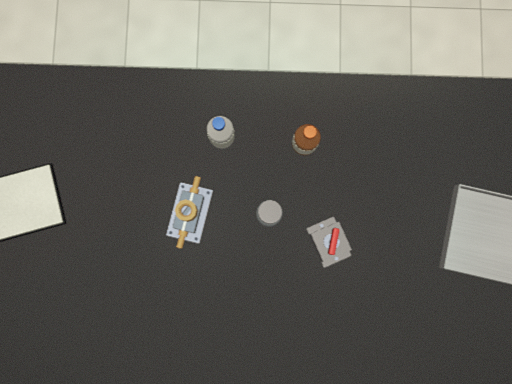

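The scene view shows the key in its holder at about (166,200), the tap at (297,160), the jar at (238,196), and the bottles at (335,212) and (261,260). In the top view the key is at (334,241), the collar at (186,210) and the jar at (270,212).

```bash
cat >> h.py <<'E'
def mask(c,lo,hi,box=None):
    hsv=cv2.cvtColor(c["frame"],cv2.COLOR_RGB2HSV); m=cv2.inRange(hsv,np.array(lo),np.array(hi))
    if box: k=np.zeros_like(m); k[box[1]:box[3],box[0]:box[2]]=1; m=m*k
    return m
def line(c,m,z):
    v,u=np.nonzero(m); p=onplane(c,u,v,z)[:,:2]; r=cv2.minAreaRect((p*1000).astype(np.float32)); 
    w,V=np.linalg.eigh(np.cov(p.T)); a=V[:,1]; return p.mean(0),np.array(r[0])/1000,r[1],np.degrees(np.arctan2(a[1],a[0]))%180
E
python3 - <<'E'
from h import *
a=cap("scene");b=cap("top")
for c,bx,cb in((a,(140,180,190,230),(285,140,310,168)),(b,(315,220,350,265),(172,196,199,224))):
    P=cloud(c)
    m=mask(c,(0,180,90),(6,255,255),bx)
    q=P[m>0]; print(c["n"],"red n",len(q),"zmax",np.nanpercentile(q[:,2],[5,50,95]), np.nanmedian(q,0))
    print(line(c,m,.083))
    for nm,bb,zl in(("collar",cb,.07),):
        q=P[bb[1]:bb[3],bb[0]:bb[2]].reshape(-1,3); t=q[q[:,2]>zl]; print(nm,np.nanpercentile(t[:,2],[5,50,95]),len(t)); 
        t=t[abs(t[:,2]-np.nanmedian(t[:,2]))<.006]; print((t.min(0)+t.max(0))/2,t.max(0)-t.min(0))
P=cloud(b)
# objects: heights
for nm,bb in(("jar",(255,198,285,228)),("bottle",(205,112,238,150)),("amber",(288,122,324,156)),("holder",(303,212,357,270))):
    q=P[bb[1]:bb[3],bb[0]:bb[2]].reshape(-1,3); q=q[q[:,2]>.025]; print(nm,q.min(0),q.max(0),np.median(q,0))
# pipe: brass stubs + white line mask
m=mask(b,(8,90,60),(35,255,255),(165,170,212,255)); print(line(b,m,.024))
m2=mask(b,(8,90,60),(35,255,255),(165,170,212,196)); m3=mask(b,(8,90,60),(35,255,255),(165,226,212,255))
p,q=line(b,m2,.024)[0],line(b,m3,.024)[0]; print(p,q,np.degrees(np.arctan2(*(p-q)[::-1])))
E
```

```text
scene red n 191 zmax [0.06671678 0.08181926 0.08384691] [ 0.54072917 -0.16388441  0.08181926]
(array([ 0.54274694, -0.16509055]), array([ 0.5426394 , -0.16502092]), (15.971736907958984, 76.47542572021484), np.float64(167.22610426566652))
collar [0.07101582 0.07839613 0.0808023 ] 218
[0.59387012 0.16886033 0.07768352] [0.04797127 0.04757893 0.0102739 ]
top red n 11 zmax [0.07795683 0.08178631 0.08484138] [ 0.53493689 -0.15519974  0.08178631]
(array([ 0.53424183, -0.15436727]), array([ 0.53489001, -0.1545027 ]), (1.2123351097106934, 49.025428771972656), np.float64(169.58848686105182))
collar [0.07306304 0.07789356 0.08183293] 276
[0.59344144 0.16998638 0.07804687] [0.0466926  0.04649107 0.01164736]
jar [ 0.56594782 -0.04610463  0.02638859] [0.62301081 0.01140201 0.08013258] [ 0.5927037  -0.0166052   0.07309891]
bottle [0.74865916 0.06988024 0.02545253] [0.80850213 0.12963543 0.13407122] [0.76860122 0.09668686 0.08970009]
amber [ 0.73774488 -0.12744384  0.02552067] [ 0.79622958 -0.06878883  0.12232352] [ 0.7584589  -0.09425608  0.08321137]
holder [ 0.4877045  -0.20575953  0.02547094] [ 0.57756554 -0.11487541  0.08674411] [ 0.53273715 -0.15539991  0.03993769]
(array([0.59399763, 0.17148691]), array([0.59335693, 0.17397876]), (48.065738677978516, 170.9544677734375), np.float64(168.0747436301662))
[0.65756833 0.15459829] [0.52936821 0.18250056] -12.278718798627969
```

```bash
python3 - <<'E'
from h import *
o=ctrl.get_obs(); M=R.from_rotvec(o["orientation"]).as_matrix(); print(M.round(3)); 
w=cap("wrist"); print(np.array(w["hand_eye"]).round(3),w["f"],w["cx"],w["cy"]); print("cam",w["ew"],w["Rw"].round(2)); save(w,"w0.png")
b=cap("top"); m=mask(b,(0,120,90),(10,255,255),(315,220,350,265)); m|=mask(b,(170,120,90),(180,255,255),(315,220,350,265)); print((m>0).sum(),line(b,m,.083))
E
```

```text
[[-0.     0.381  0.925]
 [-0.001  0.925 -0.381]
 [-1.    -0.001  0.   ]]
[[ 0.    -0.257  0.966 -0.158]
 [ 1.    -0.    -0.    -0.   ]
 [ 0.     0.966  0.257 -0.073]
 [ 0.     0.     0.     1.   ]] 297.3186396354542 259.01064439325387 190.49173940894937
cam [0.17956939 0.62869866 0.38459352] [[ 0.38  0.89  0.24]
 [ 0.92 -0.37 -0.1 ]
 [-0.    0.26 -0.97]]
171 (array([ 0.53289426, -0.15954029]), array([ 0.5329856 , -0.15944492]), (14.167183876037598, 58.94776153564453), np.float64(169.2495734829725))
```

Emit:
apply_moves([
  {"x": 30, "y": -32, "rz": 0.02},
  {"x": 30, "y": -32, "rz": 0.02},
  {"x": 30, "y": -32, "rz": 0.02},
  {"x": 30, "y": -32, "rz": 0.02},
  {"x": 30, "y": -32, "rz": 0.02},
])

```text
$.increments[0]: bad value
```

Emit:
apply_moves([
  {"x": 30, "y": -32, "rz": 0.02},
  {"x": 30, "y": -32, "rz": 0.02},
  {"x": 30, "y": -32, "rz": 0.02},
  {"x": 30, "y": -32, "rz": 0.02},
  {"x": 30, "y": -32, "rz": 0.02},
])

```text
$.increments[0]: bad value
```

Emit:
apply_moves([
  {"x": 30, "y": -32, "z": -20},
  {"x": 30, "y": -32, "z": -20},
  {"x": 30, "y": -32, "z": -20},
  {"x": 28, "y": -28, "z": -30},
  {},
])

```text
$.increments[0]: bad value
```

Emit:
apply_moves([
  {"x": 30, "y": -32, "z": 0, "rx": 0, "ry": 0, "rz": 0.02, "claw": 1},
  {"x": 30, "y": -32, "z": 0, "rx": 0, "ry": 0, "rz": 0.02, "claw": 1},
  {"x": 30, "y": -32, "z": 0, "rx": 0, "ry": 0, "rz": 0.02, "claw": 1},
  {"x": 30, "y": -32, "z": 0, "rx": 0, "ry": 0, "rz": 0.02, "claw": 1},
  {"x": 30, "y": -32, "z": 0, "rx": 0, "ry": 0, "rz": 0.02, "claw": 1},
])

```text
t: 0.8
eef_pos: [0.3986, 0.4397, 0.2276]
orientation: [0.228, 1.559, -0.227]
force: [1.3, 0.1, -0.4]
gripper_width: 1.001
```

Emit:
apply_moves([
  {"x": 30, "y": -32, "z": 0, "rx": 0, "ry": 0, "rz": 0.02, "claw": 1},
  {"x": 30, "y": -32, "z": 0, "rx": 0, "ry": 0, "rz": 0.02, "claw": 1},
  {"x": 30, "y": -32, "z": 0, "rx": 0, "ry": 0, "rz": 0.02, "claw": 1},
  {"x": 30, "y": -32, "z": 0, "rx": 0, "ry": 0, "rz": 0.02, "claw": 1},
  {"x": 30, "y": -32, "z": 0, "rx": 0, "ry": 0, "rz": 0.02, "claw": 1},
])

```text
t: 1.3
eef_pos: [0.5487, 0.2796, 0.2276]
orientation: [0.149, 1.565, -0.149]
force: [0.2, 0.3, -0.2]
gripper_width: 0.999
```

Emit:
apply_moves([
  {"x": 30, "y": -32, "z": -20, "rx": 0, "ry": 0, "rz": 0, "claw": 1},
  {"x": 30, "y": -32, "z": -20, "rx": 0, "ry": 0, "rz": 0, "claw": 1},
  {"x": 30, "y": -32, "z": -20, "rx": 0, "ry": 0, "rz": 0, "claw": 1},
  {"x": 28, "y": -28, "z": -40, "rx": 0, "ry": 0, "rz": 0, "claw": 1},
  {"x": 0, "y": 0, "z": 0, "rx": 0, "ry": 0, "rz": 0, "claw": 1},
])

```text
t: 1.8
eef_pos: [0.6627, 0.1518, 0.1262]
orientation: [0.151, 1.571, -0.162]
force: [-1.1, -0.2, -0.3]
gripper_width: 1.001
```

```bash
python3 - <<'E'
from h import *
o=ctrl.get_obs(); print(o["t"],o["eef_pos"],R.from_rotvec(o["orientation"]).as_matrix().round(3))
w=cap("wrist"); save(w,"w1.png")
# projected collar position
p=np.array([.594,.170,.08]); d=(p-w["ew"])@w["Rw"]; t=np.arctan2(np.hypot(d[0],d[1]),d[2]); u=w["cx"]+w["f"]*t*d[0]/np.hypot(d[0],d[1]); v=w["cy"]+w["f"]*t*d[1]/np.hypot(d[0],d[1]); print(u,v)
u,v=int(u),int(v); cr=w["frame"][max(v-60,0):v+60,max(u-80,0):u+80]; print(cr.shape,max(u-80,0),max(v-60,0))
cv2.imwrite("pics/w1c.png",cv2.resize(cr,None,fx=5,fy=5,interpolation=cv2.INTER_CUBIC)[...,::-1])
E
```

```text
1.8 [0.66266574 0.15180224 0.12620909] [[-0.006  0.198  0.98 ]
 [-0.007  0.98  -0.198]
 [-1.    -0.008 -0.005]]
266.37371206309876 117.39599801640854
(120, 160, 3) 186 57
```

View pics/w1c.png

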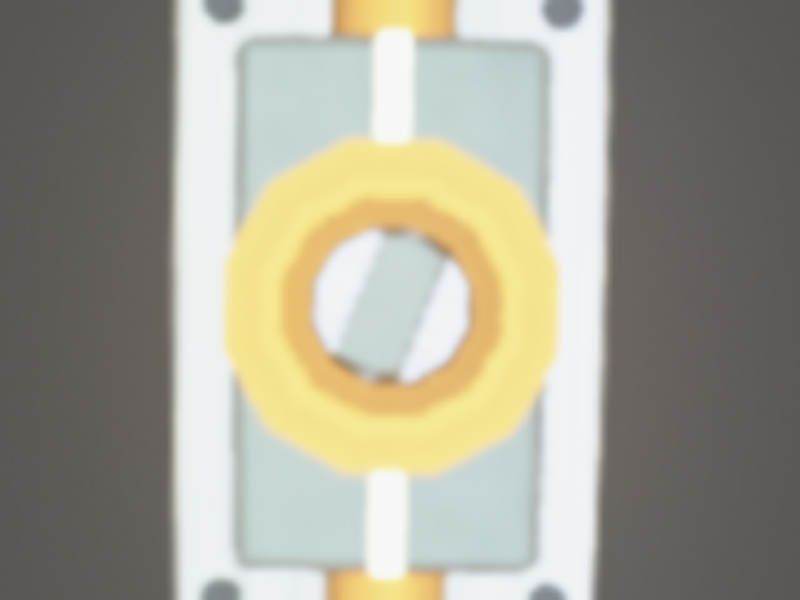

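The bore is visible at crop (392,305), with the slot leaning roughly 22° clockwise of the white pipe lines, which run from (393,85) to (388,525).

```bash
python3 - <<'E'
from h import *
w=cap("wrist"); f=w["frame"].astype(int)
uc,vc=186+392/5,57+305/5
yy,xx=np.mgrid[:384,:512]; rr=np.hypot(xx-uc,yy-vc)
m=(rr<14)&(f[...,0]<225)&(f[...,2]>170); print(m.sum())
v,u=np.nonzero(m); p=onplane(w,u,v,.06)[:,:2]; 
r=cv2.minAreaRect((p*1000).astype(np.float32)); print("slot",p.mean(0),r,line(w,m,.06)[3]-180)
# collar outer: yellow
m=mask(w,(10,60,150),(35,255,255),(int(uc-36),int(vc-36),int(uc+36),int(vc+36)))
cs,_=cv2.findContours(m,cv2.RETR_EXTERNAL,cv2.CHAIN_APPROX_NONE); c=max(cs,key=cv2.contourArea)[:,0]
p=onplane(w,c[:,0],c[:,1],.08)[:,:2]; print("collar",cv2.minEnclosingCircle((p*1000).astype(np.float32)),p.mean(0))
m=((rr<15.5)&(f[...,2]>170)).astype(np.uint8); v,u=np.nonzero(m); print("bore floor",onplane(w,u,v,.06).mean(0))
# white lines
L=[]
for v0,v1 in((64,84),(154,172)):
    m=np.zeros((384,512),np.uint8); s=f[v0:v1,255:275]; m[v0:v1,255:275]=(s.min(-1)>235); v,u=np.nonzero(m); L.append(onplane(w,u,v,.04)[:,:2].mean(0)); print(len(v),L[-1])
d=L[1]-L[0]; print("pipe",np.degrees(np.arctan2(d[1],d[0])),(L[0]+L[1])/2)
P=cloud(w); print("collar z",np.nanmedian(P[(rr>24)&(rr<31)][:,2]),"spindle z",np.nanmedian(P[rr<10][:,2]))
E
```

```text
342
slot [0.59298083 0.17011806] ((594.2852783203125, 171.76446533203125), (17.555849075317383, 18.46316146850586), 52.66997528076172) -24.336778406749033
collar ((594.0850830078125, 168.50111389160156), 23.604534149169922) [0.59394733 0.16854703]
bore floor [0.5942612  0.17062171 0.06      ]
129 [0.55773247 0.17609151]
125 [0.62947127 0.16069955]
pipe -12.109544999132947 [0.59360187 0.16839553]
collar z 0.08008178503095331 spindle z 0.041255980473796694
```

Emit:
apply_moves([
  {"x": -8, "y": -20, "z": 35, "rx": 0, "ry": 0, "rz": 0, "claw": 1},
  {"x": -18, "y": -40, "z": 20, "rx": 0, "ry": 0, "rz": 0, "claw": 1},
  {"x": -18, "y": -42, "z": 0, "rx": 0, "ry": 0, "rz": 0, "claw": 1},
  {"x": -18, "y": -42, "z": 0, "rx": 0, "ry": 0, "rz": 0, "claw": 1},
  {"x": -18, "y": -42, "z": 0, "rx": 0, "ry": 0, "rz": 0, "claw": 1},
])

```text
t: 2.4
eef_pos: [0.5821, -0.0247, 0.1891]
orientation: [0.148, 1.563, -0.146]
force: [0.3, -1.2, -0.0]
gripper_width: 0.996
```

Emit:
apply_moves([
  {"x": -18, "y": -42, "z": 0, "rx": 0, "ry": 0, "rz": 0, "claw": 1},
  {"x": -18, "y": -42, "z": 0, "rx": 0, "ry": 0, "rz": 0, "claw": 1},
  {"x": -14, "y": -41, "z": -15, "rx": 0, "ry": 0, "rz": 0, "claw": 1},
  {"x": 0, "y": 0, "z": 0, "rx": 0, "ry": 0, "rz": 0, "claw": 1},
  {"x": 0, "y": 0, "z": 0, "rx": 0, "ry": 0, "rz": 0, "claw": 1},
])

```text
t: 2.9
eef_pos: [0.5328, -0.15, 0.1732]
orientation: [0.15, 1.564, -0.149]
force: [0.5, 1.4, -1.0]
gripper_width: 1.0
```

```bash
python3 - <<'E'
from h import *
o=ctrl.get_obs(); print(o["t"],o["eef_pos"],R.from_rotvec(o["orientation"]).as_matrix().round(3),o["joint_pos"].round(2))
w=cap("wrist"); save(w,"w2.png")
m=mask(w,(0,150,120),(8,255,255))|mask(w,(174,150,120),(180,255,255)); n,l,s,ce=cv2.connectedComponentsWithStats(m); k=1+s[1:,4].argmax(); m=(l==k).astype(np.uint8); print(s[k],ce[k]); print(line(w,m,.083)); P=cloud(w); print(np.nanpercentile(P[m>0][:,2],[10,50,90]))
q=P[m>0]; q=q[q[:,2]>.078]; r=cv2.minAreaRect((q[:,:2]*1000).astype(np.float32)); print("depth rect",r,q[:,:2].mean(0))
E
```

```text
2.9 [ 0.53284667 -0.14999806  0.17316544] [[ 0.002  0.19   0.982]
 [ 0.001  0.982 -0.19 ]
 [-1.     0.001  0.002]] [ 0.25  0.56 -0.04  1.85  0.03  0.73  1.58]
[240 168  15  66 551] [246.13248639 208.15426497]
(array([ 0.53933375, -0.16310866]), array([ 0.53327643, -0.1609821 ]), (11.715705871582031, 59.50641632080078), np.float64(172.01019002545635))
[0.08230144 0.08328502 0.08423171]
depth rect ((533.6044921875, -161.7615203857422), (11.745645523071289, 59.58795928955078), 80.57173919677734) [ 0.53934304 -0.16309654]
```

View pics/w2.png

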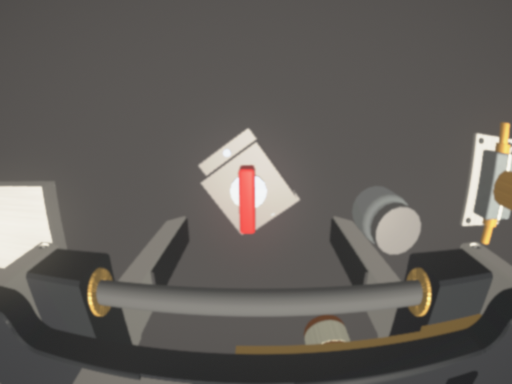

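The key handle spans (247,168) to (247,234), stands free between the open fingers, and its top at 83 mm matches the text. I'll descend and grip.

Emit:
apply_moves([
  {"x": 0, "y": -10, "z": -30, "rx": 0, "ry": 0, "rz": 0.01, "claw": 1},
  {"x": 0, "y": 0, "z": -35, "rx": 0, "ry": 0, "rz": 0, "claw": 1},
  {"x": 0, "y": 0, "z": -32, "rx": 0, "ry": 0, "rz": 0, "claw": 1},
  {"x": 0, "y": 0, "z": 0, "rx": 0, "ry": 0, "rz": 0, "claw": 0},
  {"x": 0, "y": 0, "z": 0, "rx": 0, "ry": 0, "rz": 0, "claw": -1},
], force=25)

```text
t: 3.45
eef_pos: [0.5335, -0.1587, 0.0756]
orientation: [0.14, 1.566, -0.139]
force: [0.1, -0.4, 0.2]
gripper_width: 0.865
```

Emit:
apply_moves([
  {"x": 0, "y": 0, "z": 0, "rx": 0, "ry": 0, "rz": 0, "claw": -1},
  {"x": 0, "y": 0, "z": 0, "rx": 0, "ry": 0, "rz": 0, "claw": -1},
  {"x": 0, "y": 0, "z": 0, "rx": 0, "ry": 0, "rz": 0, "claw": -1},
  {"x": 0, "y": 0, "z": 0, "rx": 0, "ry": 0, "rz": 0, "claw": -1},
  {"x": 0, "y": 0, "z": 0, "rx": 0, "ry": 0, "rz": 0, "claw": -1},
], force=40)

```text
t: 3.95
eef_pos: [0.5326, -0.161, 0.0754]
orientation: [0.142, 1.566, -0.142]
force: [0.3, -0.6, -1.3]
gripper_width: 0.438
```

Emit:
apply_moves([
  {"x": 0, "y": 0, "z": 0, "rx": 0, "ry": 0, "rz": 0, "claw": -1},
  {"x": 0, "y": 0, "z": 0, "rx": 0, "ry": 0, "rz": 0, "claw": -1},
  {"x": 0, "y": 0, "z": 0, "rx": 0, "ry": 0, "rz": 0, "claw": -1},
  {"x": 0, "y": 0, "z": 0, "rx": 0, "ry": 0, "rz": 0, "claw": -1},
  {"x": 0, "y": 0, "z": 0, "rx": 0, "ry": 0, "rz": 0, "claw": -1},
], force=40)

```text
t: 4.45
eef_pos: [0.5324, -0.1609, 0.0749]
orientation: [0.142, 1.566, -0.142]
force: [0.3, -0.1, -1.9]
gripper_width: 0.143
```

Emit:
apply_moves([
  {"x": 0, "y": 0, "z": 0, "rx": 0, "ry": 0, "rz": 0, "claw": -1},
  {"x": 0, "y": 0, "z": 0, "rx": 0, "ry": 0, "rz": 0, "claw": -1},
], force=40)

```text
t: 4.65
eef_pos: [0.5324, -0.1609, 0.0749]
orientation: [0.142, 1.566, -0.142]
force: [0.7, -0.8, -0.6]
gripper_width: 0.144
```

Emit:
apply_moves([
  {"x": 0, "y": 0, "z": 10, "rx": 0, "ry": 0, "rz": 0, "claw": -1},
  {"x": 0, "y": 0, "z": 20, "rx": 0, "ry": 0, "rz": 0, "claw": -1},
  {"x": 0, "y": 0, "z": 30, "rx": 0, "ry": 0, "rz": 0, "claw": -1},
  {"x": 0, "y": 0, "z": 35, "rx": 0, "ry": 0, "rz": 0, "claw": -1},
  {"x": 0, "y": 0, "z": 30, "rx": 0, "ry": 0, "rz": 0, "claw": -1},
])

```text
t: 5.15
eef_pos: [0.5325, -0.1608, 0.2022]
orientation: [0.142, 1.565, -0.142]
force: [0.9, -0.9, -1.8]
gripper_width: 0.146
```

Emit:
apply_moves([
  {"x": 6, "y": 33, "z": 0, "rx": 0, "ry": 0, "rz": 0, "claw": -1},
  {"x": 6, "y": 33, "z": 0, "rx": 0, "ry": 0, "rz": 0, "claw": -1},
  {"x": 6, "y": 33, "z": 0, "rx": 0, "ry": 0, "rz": 0, "claw": -1},
  {"x": 6, "y": 33, "z": 0, "rx": 0, "ry": 0, "rz": -0.05, "claw": -1},
  {"x": 6, "y": 33, "z": 0, "rx": 0, "ry": 0, "rz": -0.05, "claw": -1},
])

```text
t: 5.65
eef_pos: [0.5624, 0.0055, 0.2007]
orientation: [0.222, 1.559, -0.222]
force: [0.8, -0.8, -1.5]
gripper_width: 0.148
```

Emit:
apply_moves([
  {"x": 6, "y": 33, "z": 0, "rx": 0, "ry": 0, "rz": 0, "claw": -1},
  {"x": 6, "y": 33, "z": 0, "rx": 0, "ry": 0, "rz": 0, "claw": -1},
  {"x": 6, "y": 33, "z": 0, "rx": 0, "ry": 0, "rz": 0, "claw": -1},
  {"x": 6, "y": 33, "z": 0, "rx": 0, "ry": 0, "rz": 0, "claw": -1},
  {"x": 7, "y": 30, "z": 0, "rx": 0, "ry": 0, "rz": 0, "claw": -1},
])

```text
t: 6.15
eef_pos: [0.5931, 0.1681, 0.2006]
orientation: [0.22, 1.56, -0.219]
force: [1.8, -1.3, -1.0]
gripper_width: 0.149
```

Emit:
apply_moves([
  {"x": 0, "y": 0, "z": 0, "rx": 0, "ry": 0, "rz": 0, "claw": -1},
  {"x": 0, "y": 0, "z": 0, "rx": 0, "ry": 0, "rz": 0, "claw": -1},
])

```text
t: 6.35
eef_pos: [0.593, 0.1667, 0.2002]
orientation: [0.219, 1.56, -0.219]
force: [0.2, -0.3, -1.4]
gripper_width: 0.147
```

```bash
python3 - <<'E'
from h import *
o=ctrl.get_obs(); M=R.from_rotvec(o["orientation"]).as_matrix(); print(o["t"],o["eef_pos"],M.round(3),o["force"],o["torque"],np.degrees(np.arctan2(M[1,2],M[0,2])))
w=cap("wrist"); save(w,"w3.png")
s=cap("scene"); save(s,"s3.png")
cv2.imwrite("pics/c3.png",np.hstack([w["frame"][60:360,130:430],cv2.resize(s["frame"][60:210,220:370],(300,300),interpolation=cv2.INTER_CUBIC)])[...,::-1])
E
```

```text
6.35 [0.59301234 0.16667795 0.2001637 ] [[-0.     0.275  0.961]
 [-0.     0.961 -0.275]
 [-1.    -0.    -0.   ]] [ 0.168723   -0.28254673 -1.39892225] [-0.0654909  -0.02090062 -0.01753444] -15.98528144655792
```

View pics/c3.png

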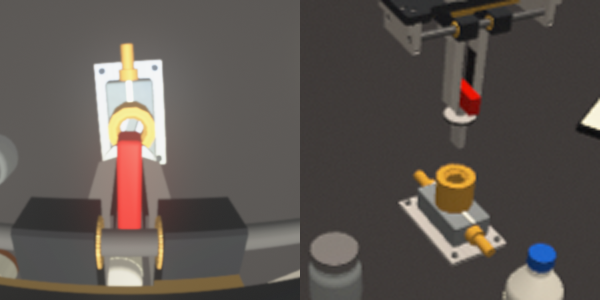

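Left, the wrist view shows the red bar in the jaws at (129,135–230) with the collar at (131,125) beyond it. Right, the scene view shows the key hanging upright with its blade tip at (458,145), above the collar at (456,180).

```bash
python3 - <<'E'
from h import *
o=ctrl.get_obs(); T=R.from_rotvec(o["orientation"]).as_matrix()
w=cap("wrist"); m=mask(w,(0,150,100),(8,255,255))|mask(w,(174,150,100),(180,255,255)); n,l,s,ce=cv2.connectedComponentsWithStats(m); k=1+s[1:,4].argmax(); m=(l==k); print(s[k])
v,u=np.nonzero(m); P=cloud(w); print("z",np.nanpercentile(P[m][:,2],[5,50,95]))
p=(onplane(w,u,v,.2083)-o["eef_pos"])@T*1000
P2=(P[m]-o["eef_pos"])@T*1000
for nm,q in(("plane",p),("depth",P2[abs(P[m][:,2]-.208)<.004])): print(nm,"y",q[:,1].min(),q[:,1].max(),"z",q[:,2].min(),q[:,2].max(), "slope y/z",np.degrees(np.polyfit(q[:,2],q[:,1],1)[0]))
# blade/shoulder from the scene camera: shoulder white disc + blade
s=cap("scene"); Q=cloud(s).reshape(-1,3); d=Q-o["eef_pos"]; a=(np.hypot(d[:,0],d[:,1])<.05)
for lo,hi in((-.071,-.045),(-.036,-.029)):
    b=a&(d[:,2]>lo)&(d[:,2]<hi); print(b.sum(),np.median(Q[b],0)-o["eef_pos"],Q[b].min(0)-o["eef_pos"],Q[b].max(0)-o["eef_pos"])
E
```

```text
[ 247  200   25   89 2013]
z [0.20660562 0.20846308 0.2097004 ]
plane y -7.2272221541907316 6.616179914250902 z -28.564686830216175 26.18166265769321 slope y/z 0.6985115250971857
depth y -7.052424625115209 6.4535012002434184 z -28.354247243681293 27.104804572230556 slope y/z 0.7603668992925642
64 [ 0.00725824 -0.00359077 -0.05791514] [-0.00796957 -0.00779046 -0.07045696] [ 0.01339309  0.0013776  -0.04574209]
75 [ 0.00663967 -0.00897223 -0.03039973] [-0.01636262 -0.01986325 -0.03487969] [ 0.0194785   0.00878873 -0.02905091]
```

Emit:
apply_moves([
  {"x": 0, "y": 2.6, "z": -14, "rx": 0, "ry": 0, "rz": -0.122, "claw": -1},
  {"x": 0, "y": 0, "z": -14, "rx": 0, "ry": 0, "rz": -0.122, "claw": -1},
  {"x": 0, "y": 0, "z": -15, "rx": 0, "ry": 0, "rz": 0, "claw": -1},
  {"x": 0, "y": 0, "z": 0, "rx": 0, "ry": 0, "rz": 0, "claw": -1},
  {"x": 0, "y": 0, "z": 0, "rx": 0, "ry": 0, "rz": 0, "claw": -1},
])

```text
t: 7.05
eef_pos: [0.5935, 0.1679, 0.1572]
orientation: [0.412, 1.531, -0.412]
force: [0.5, -0.3, -0.5]
gripper_width: 0.143
```

Emit:
apply_moves([
  {"x": -0.4, "y": 1.2, "z": -3, "rx": 0, "ry": 0, "rz": 0, "claw": -1},
  {"x": 0, "y": 0, "z": -3, "rx": 0, "ry": 0, "rz": 0, "claw": -1},
  {"x": 0, "y": 0, "z": 0, "rx": 0, "ry": 0, "rz": 0, "claw": -1},
])

```text
t: 7.35
eef_pos: [0.593, 0.1699, 0.1509]
orientation: [0.411, 1.532, -0.411]
force: [-0.5, -0.7, -2.1]
gripper_width: 0.146
```

Emit:
apply_moves([
  {"x": 0, "y": 0, "z": -1.5, "rx": 0, "ry": 0, "rz": 0, "claw": -1},
  {"x": 0, "y": 0, "z": -1.5, "rx": 0, "ry": 0, "rz": 0, "claw": -1},
  {"x": 0, "y": 0, "z": 0, "rx": 0, "ry": 0, "rz": 0, "claw": -1},
])

```text
t: 7.65
eef_pos: [0.5929, 0.1699, 0.1478]
orientation: [0.411, 1.532, -0.411]
force: [0.7, -0.6, -1.1]
gripper_width: 0.144
```

Emit:
apply_moves([
  {"x": 0, "y": 0, "z": -1.2, "rx": 0, "ry": 0, "rz": 0, "claw": -1},
  {"x": 0, "y": 0, "z": -1.2, "rx": 0, "ry": 0, "rz": 0, "claw": -1},
  {"x": 0, "y": 0, "z": 0, "rx": 0, "ry": 0, "rz": 0, "claw": -1},
])

```text
t: 7.95
eef_pos: [0.5929, 0.1699, 0.1453]
orientation: [0.411, 1.532, -0.411]
force: [-0.6, 0.2, -1.7]
gripper_width: 0.143
```

Emit:
apply_moves([
  {"x": 0, "y": 0, "z": -1.2, "rx": 0, "ry": 0, "rz": 0, "claw": -1},
  {"x": 0, "y": 0, "z": -1.2, "rx": 0, "ry": 0, "rz": 0, "claw": -1},
  {"x": 0, "y": 0, "z": 0, "rx": 0, "ry": 0, "rz": 0, "claw": -1},
])

```text
t: 8.25
eef_pos: [0.5929, 0.1699, 0.1429]
orientation: [0.411, 1.532, -0.412]
force: [0.2, -0.3, -1.0]
gripper_width: 0.152
```

Emit:
apply_moves([
  {"x": 0, "y": 0, "z": -1.2, "rx": 0, "ry": 0, "rz": 0, "claw": -1},
  {"x": 0, "y": 0, "z": -1.2, "rx": 0, "ry": 0, "rz": 0, "claw": -1},
  {"x": 0, "y": 0, "z": 0, "rx": 0, "ry": 0, "rz": 0, "claw": -1},
])

```text
t: 8.55
eef_pos: [0.5929, 0.1699, 0.1405]
orientation: [0.411, 1.532, -0.412]
force: [-0.8, -0.6, -1.6]
gripper_width: 0.145
```

Emit:
apply_moves([
  {"x": 0, "y": 0, "z": -1.2, "rx": 0, "ry": 0, "rz": 0, "claw": -1},
  {"x": 0, "y": 0, "z": -1.2, "rx": 0, "ry": 0, "rz": 0, "claw": -1},
  {"x": 0, "y": 0, "z": 0, "rx": 0, "ry": 0, "rz": 0, "claw": -1},
])

```text
t: 8.85
eef_pos: [0.5929, 0.1699, 0.1381]
orientation: [0.411, 1.532, -0.411]
force: [-0.3, -0.3, -0.8]
gripper_width: 0.143
```

Emit:
apply_moves([
  {"x": 0, "y": 0, "z": -1.5, "rx": 0, "ry": 0, "rz": 0, "claw": -1},
  {"x": 0, "y": 0, "z": -1.5, "rx": 0, "ry": 0, "rz": 0, "claw": -1},
  {"x": 0, "y": 0, "z": -1, "rx": 0, "ry": 0, "rz": 0, "claw": -1},
  {"x": 0, "y": 0, "z": 0, "rx": 0, "ry": 0, "rz": 0, "claw": -1},
])

```text
t: 9.25
eef_pos: [0.5929, 0.1699, 0.1341]
orientation: [0.411, 1.532, -0.412]
force: [0.6, -0.3, -1.6]
gripper_width: 0.146
```

Emit:
apply_moves([
  {"x": 0, "y": 0, "z": -0.7, "rx": 0, "ry": 0, "rz": 0, "claw": -1},
  {"x": 0, "y": 0, "z": -0.7, "rx": 0, "ry": 0, "rz": 0, "claw": -1},
  {"x": 0, "y": 0, "z": -0.7, "rx": 0, "ry": 0, "rz": 0, "claw": -1},
  {"x": 0, "y": 0, "z": 0, "rx": 0, "ry": 0, "rz": 0, "claw": -1},
])

```text
t: 9.65
eef_pos: [0.593, 0.1699, 0.1321]
orientation: [0.411, 1.532, -0.411]
force: [0.6, -0.4, -1.3]
gripper_width: 0.145
```

Emit:
apply_moves([
  {"x": 0, "y": 0, "z": -0.6, "rx": 0, "ry": 0, "rz": 0, "claw": -1},
  {"x": 0, "y": 0, "z": -0.6, "rx": 0, "ry": 0, "rz": 0, "claw": -1},
  {"x": 0, "y": 0, "z": 0, "rx": 0, "ry": 0, "rz": 0, "claw": -1},
])

```text
t: 9.95
eef_pos: [0.593, 0.1699, 0.1309]
orientation: [0.411, 1.532, -0.411]
force: [-0.0, -0.1, -1.5]
gripper_width: 0.147
```

Emit:
apply_moves([
  {"x": 0, "y": 0, "z": -0.5, "rx": 0, "ry": 0, "rz": -0.03, "claw": -1},
  {"x": 0, "y": 0, "z": -0.5, "rx": 0, "ry": 0, "rz": -0.02, "claw": -1},
  {"x": 0, "y": 0, "z": 0, "rx": 0, "ry": 0, "rz": 0, "claw": -1},
])

```text
t: 10.25
eef_pos: [0.593, 0.17, 0.13]
orientation: [0.451, 1.523, -0.451]
force: [0.2, -0.2, -1.4]
gripper_width: 0.151
```

Emit:
apply_moves([
  {"x": 0, "y": 0, "z": -0.6, "rx": 0, "ry": 0, "rz": 0, "claw": -1},
  {"x": 0, "y": 0, "z": -0.6, "rx": 0, "ry": 0, "rz": 0, "claw": -1},
  {"x": 0, "y": 0, "z": 0, "rx": 0, "ry": 0, "rz": 0, "claw": -1},
])

```text
t: 10.55
eef_pos: [0.593, 0.1699, 0.1287]
orientation: [0.45, 1.524, -0.45]
force: [-0.2, 0.4, -1.4]
gripper_width: 0.148
```

Emit:
apply_moves([
  {"x": 0, "y": 0, "z": -1, "rx": 0, "ry": 0, "rz": 0, "claw": -1},
  {"x": 0, "y": 0, "z": -1, "rx": 0, "ry": 0, "rz": 0, "claw": -1},
  {"x": 0, "y": 0, "z": -1, "rx": 0, "ry": 0, "rz": 0, "claw": -1},
  {"x": 0, "y": 0, "z": 0, "rx": 0, "ry": 0, "rz": 0, "claw": -1},
])

```text
t: 10.95
eef_pos: [0.5929, 0.1699, 0.1256]
orientation: [0.45, 1.524, -0.45]
force: [0.2, -0.2, -1.1]
gripper_width: 0.15
```

Emit:
apply_moves([
  {"x": 0, "y": 0, "z": -1, "rx": 0, "ry": 0, "rz": 0, "claw": -1},
  {"x": 0, "y": 0, "z": -1, "rx": 0, "ry": 0, "rz": 0, "claw": -1},
  {"x": 0, "y": 0, "z": -1, "rx": 0, "ry": 0, "rz": 0, "claw": -1},
  {"x": 0, "y": 0, "z": 0, "rx": 0, "ry": 0, "rz": 0, "claw": -1},
])

```text
t: 11.35
eef_pos: [0.5929, 0.1699, 0.1226]
orientation: [0.45, 1.524, -0.45]
force: [-0.2, -0.7, -1.0]
gripper_width: 0.143
```

Emit:
apply_moves([
  {"x": 0, "y": 0, "z": -1, "rx": 0, "ry": 0, "rz": 0, "claw": -1},
  {"x": 0, "y": 0, "z": -1, "rx": 0, "ry": 0, "rz": 0, "claw": -1},
  {"x": 0, "y": 0, "z": -1, "rx": 0, "ry": 0, "rz": 0, "claw": -1},
  {"x": 0, "y": 0, "z": 0, "rx": 0, "ry": 0, "rz": 0, "claw": -1},
])

```text
t: 11.75
eef_pos: [0.5929, 0.1699, 0.1197]
orientation: [0.45, 1.524, -0.45]
force: [-0.0, 0.1, -1.6]
gripper_width: 0.147
```

Emit:
apply_moves([
  {"x": 0, "y": 0, "z": -1, "rx": 0, "ry": 0, "rz": 0, "claw": -1},
  {"x": 0, "y": 0, "z": -1, "rx": 0, "ry": 0, "rz": 0, "claw": -1},
  {"x": 0, "y": 0, "z": -1, "rx": 0, "ry": 0, "rz": 0, "claw": -1},
  {"x": 0, "y": 0, "z": 0, "rx": 0, "ry": 0, "rz": 0, "claw": -1},
])

```text
t: 12.15
eef_pos: [0.5929, 0.1699, 0.1166]
orientation: [0.45, 1.524, -0.45]
force: [0.0, -0.1, -0.6]
gripper_width: 0.147
```

Emit:
apply_moves([
  {"x": 0, "y": 0, "z": -0.5, "rx": 0, "ry": 0, "rz": 0, "claw": -1},
  {"x": 0, "y": 0, "z": -0.5, "rx": 0, "ry": 0, "rz": 0, "claw": -1},
  {"x": 0, "y": 0, "z": 0, "rx": 0, "ry": 0, "rz": 0, "claw": -1},
])

```text
t: 12.45
eef_pos: [0.593, 0.1699, 0.1158]
orientation: [0.45, 1.524, -0.45]
force: [0.2, 0.9, -1.1]
gripper_width: 0.148
```

Emit:
apply_moves([
  {"x": 0, "y": 0, "z": -0.4, "rx": 0, "ry": 0, "rz": 0, "claw": -1},
  {"x": 0, "y": 0, "z": 0, "rx": 0, "ry": 0, "rz": 0, "claw": -1},
])

```text
t: 12.65
eef_pos: [0.593, 0.1699, 0.1154]
orientation: [0.45, 1.524, -0.45]
force: [0.1, 0.0, -1.9]
gripper_width: 0.148
```

Emit:
apply_moves([
  {"x": 0, "y": 0, "z": -0.4, "rx": 0, "ry": 0, "rz": 0, "claw": -1},
  {"x": 0, "y": 0, "z": 0, "rx": 0, "ry": 0, "rz": 0, "claw": -1},
])

```text
t: 12.85
eef_pos: [0.593, 0.17, 0.115]
orientation: [0.45, 1.524, -0.45]
force: [0.3, -0.2, -1.2]
gripper_width: 0.146
```

Emit:
apply_moves([
  {"x": 0, "y": 0, "z": -0.3, "rx": 0, "ry": 0, "rz": 0, "claw": -1},
  {"x": 0, "y": 0, "z": 0, "rx": 0, "ry": 0, "rz": 0, "claw": -1},
])

```text
t: 13.05
eef_pos: [0.5931, 0.17, 0.1149]
orientation: [0.45, 1.523, -0.45]
force: [-0.1, -0.6, -1.0]
gripper_width: 0.147
```

Emit:
apply_moves([
  {"x": 0, "y": 0, "z": -0.4, "rx": 0, "ry": 0, "rz": 0, "claw": -1},
  {"x": 0, "y": 0, "z": 0, "rx": 0, "ry": 0, "rz": 0, "claw": -1},
])

```text
t: 13.25
eef_pos: [0.5931, 0.1699, 0.1149]
orientation: [0.45, 1.523, -0.45]
force: [-0.7, -0.9, 4.8]
gripper_width: 0.142
```

Emit:
apply_moves([
  {"x": 0, "y": 0, "z": -0.4, "rx": 0, "ry": 0, "rz": 0, "claw": -1},
  {"x": 0, "y": 0, "z": 0, "rx": 0, "ry": 0, "rz": 0, "claw": -1},
])

```text
t: 13.45
eef_pos: [0.5931, 0.1699, 0.1148]
orientation: [0.451, 1.523, -0.45]
force: [-2.7, -0.8, 7.0]
gripper_width: 0.145
```

Seated: the reaction rises at TCP 0.1148, against an expected 0.115. I'll ease off slightly and turn counter-clockwise, watching the torque.

Emit:
apply_moves([
  {"x": 0, "y": 0, "z": 0.3, "rx": 0, "ry": 0, "rz": 0.04, "claw": -1},
  {"x": 0, "y": -0.1, "z": 0, "rx": 0, "ry": 0, "rz": 0.04, "claw": -1},
  {"x": 0, "y": 0, "z": 0, "rx": 0, "ry": 0, "rz": 0.04, "claw": -1},
  {"x": 0, "y": 0, "z": 0, "rx": 0, "ry": 0, "rz": 0, "claw": -1},
])

```text
t: 13.85
eef_pos: [0.5933, 0.1693, 0.1148]
orientation: [0.356, 1.541, -0.356]
force: [-1.3, -2.3, 7.5]
gripper_width: 0.147
```

```bash
cat > q.py <<'E'
from h import *
o=ctrl.get_obs(); M=R.from_rotvec(o["orientation"]).as_matrix(); print(o["t"],o["eef_pos"].round(4),o["force"].round(1),o["torque"].round(3),"yaw",np.degrees(np.arctan2(M[1,2],M[0,2])).round(2))
E
python3 q.py
```

```text
13.85 [0.5933 0.1693 0.1148] [-1.3 -2.3  7.5] [-0.365  0.491 -0.051] yaw -25.99
```

Emit:
apply_moves([
  {"x": 0, "y": -0.1, "z": 0, "rx": 0, "ry": 0, "rz": 0.05, "claw": -1},
  {"x": -0.1, "y": 0, "z": 0, "rx": 0, "ry": 0, "rz": 0.05, "claw": -1},
  {"x": 0, "y": -0.1, "z": 0, "rx": 0, "ry": 0, "rz": 0.05, "claw": -1},
  {"x": 0, "y": 0, "z": 0, "rx": 0, "ry": 0, "rz": 0, "claw": -1},
])

```text
t: 14.25
eef_pos: [0.5931, 0.169, 0.1148]
orientation: [0.238, 1.557, -0.239]
force: [-2.9, -1.0, 6.7]
gripper_width: 0.145
```

```bash
python3 q.py
```

```text
14.25 [0.5931 0.169  0.1148] [-2.9 -1.   6.7] [-0.293  0.479 -0.062] yaw -17.41
```

Emit:
apply_moves([
  {"x": 0, "y": -0.1, "z": 0, "rx": 0, "ry": 0, "rz": 0.05, "claw": -1},
  {"x": -0.1, "y": 0, "z": 0, "rx": 0, "ry": 0, "rz": 0.05, "claw": -1},
  {"x": 0, "y": 0, "z": 0, "rx": 0, "ry": 0, "rz": 0, "claw": -1},
])

```text
t: 14.55
eef_pos: [0.5931, 0.1689, 0.1149]
orientation: [0.16, 1.564, -0.16]
force: [-0.7, -1.5, 6.0]
gripper_width: 0.146
```

```bash
python3 q.py
```

```text
14.55 [0.5931 0.1689 0.1149] [-0.7 -1.5  6. ] [-0.305  0.452 -0.111] yaw -11.69
```

Emit:
apply_moves([
  {"x": 0, "y": 0, "z": 0, "rx": 0, "ry": 0, "rz": 0.04, "claw": -1},
  {"x": 0, "y": 0, "z": 0, "rx": 0, "ry": 0, "rz": 0.04, "claw": -1},
  {"x": 0, "y": 0, "z": 0, "rx": 0, "ry": 0, "rz": 0, "claw": -1},
])

```text
t: 14.85
eef_pos: [0.5931, 0.1689, 0.1149]
orientation: [0.097, 1.568, -0.098]
force: [-2.2, -0.7, 7.2]
gripper_width: 0.144
```

```bash
python3 q.py
```

```text
14.85 [0.5931 0.1689 0.1149] [-2.2 -0.7  7.2] [-0.267  0.427 -0.081] yaw -7.12
```

Emit:
apply_moves([
  {"x": 0, "y": 0, "z": 0, "rx": 0, "ry": 0, "rz": 0.03, "claw": -1},
  {"x": 0, "y": 0, "z": 0, "rx": 0, "ry": 0, "rz": 0.02, "claw": -1},
  {"x": 0, "y": 0, "z": 0, "rx": 0, "ry": 0, "rz": 0, "claw": -1},
])

```text
t: 15.15
eef_pos: [0.5931, 0.1689, 0.1148]
orientation: [0.058, 1.57, -0.059]
force: [-1.8, -1.7, 6.4]
gripper_width: 0.145
```

```bash
python3 q.py
```

```text
15.15 [0.5931 0.1689 0.1148] [-1.8 -1.7  6.4] [-0.299  0.444 -0.145] yaw -4.28
```

Emit:
apply_moves([
  {"x": 0, "y": 0, "z": 0.3, "rx": 0, "ry": 0, "rz": -0.05, "claw": -1},
  {"x": 0, "y": 0, "z": 0, "rx": 0, "ry": 0, "rz": -0.05, "claw": -1},
  {"x": 0, "y": 0, "z": 0, "rx": 0, "ry": 0, "rz": -0.04, "claw": -1},
  {"x": 0, "y": 0, "z": 0, "rx": 0, "ry": 0, "rz": 0, "claw": -1},
])

```text
t: 15.55
eef_pos: [0.5931, 0.1696, 0.1149]
orientation: [0.169, 1.564, -0.169]
force: [-0.3, -0.9, 6.6]
gripper_width: 0.141
```

```bash
python3 q.py; python3 - <<'E'
from h import *
o=ctrl.get_obs(); z=o["eef_pos"][2]-.004+.012
w=cap("wrist"); m=mask(w,(0,150,100),(8,255,255))|mask(w,(174,150,100),(180,255,255)); n,l,s,ce=cv2.connectedComponentsWithStats(m); m=(l==1+s[1:,4].argmax()); P=cloud(w); print("top z",np.nanmedian(P[m][:,2]),line(w,m,z))
E
```

```text
15.55 [0.5931 0.1696 0.1149] [-0.3 -0.9  6.6] [-0.126  0.27  -0.11 ] yaw -12.32
top z 0.12319181629309123 (array([0.59251263, 0.16920095]), array([0.59200525, 0.1697095 ]), (13.784382820129395, 54.887569427490234), np.float64(168.44473548499954))
```

Emit:
apply_moves([
  {"x": 0, "y": 0, "z": 0.3, "rx": 0, "ry": 0, "rz": 0, "claw": -1},
  {"x": 0, "y": 0, "z": 0, "rx": 0, "ry": 0, "rz": 0, "claw": -1},
])

```text
t: 15.8
eef_pos: [0.5931, 0.1696, 0.1149]
orientation: [0.168, 1.564, -0.168]
force: [0.1, -0.3, 3.3]
gripper_width: 0.148
```

```bash
python3 q.py
```

```text
15.8 [0.5931 0.1696 0.1149] [ 0.1 -0.3  3.3] [-0.023  0.131 -0.034] yaw -12.28
```

Emit:
apply_moves([
  {"x": 0, "y": 0, "z": 0.2, "rx": 0, "ry": 0, "rz": 0, "claw": -1},
  {"x": 0, "y": 0, "z": 0, "rx": 0, "ry": 0, "rz": 0, "claw": -1},
])

```text
t: 16.0
eef_pos: [0.5931, 0.1696, 0.1149]
orientation: [0.169, 1.564, -0.168]
force: [0.7, -0.8, 2.2]
gripper_width: 0.143
```

```bash
python3 q.py
```

```text
16.0 [0.5931 0.1696 0.1149] [ 0.7 -0.8  2.2] [ 0.058 -0.069  0.011] yaw -12.3
```

Emit:
apply_moves([
  {"x": 0, "y": 0, "z": 0, "rx": 0, "ry": 0, "rz": 0, "claw": 0},
  {"x": 0, "y": 0, "z": 0, "rx": 0, "ry": 0, "rz": 0, "claw": 0},
  {"x": 0, "y": 0, "z": 0, "rx": 0, "ry": 0, "rz": 0, "claw": 0},
  {"x": 0, "y": 0, "z": 0, "rx": 0, "ry": 0, "rz": 0, "claw": 0},
  {"x": 0, "y": 0, "z": 0, "rx": 0, "ry": 0, "rz": 0, "claw": 0},
])

```text
t: 16.5
eef_pos: [0.5928, 0.1695, 0.1149]
orientation: [0.169, 1.564, -0.169]
force: [-0.1, -0.4, 0.0]
gripper_width: 0.493
```

Emit:
apply_moves([
  {"x": 0, "y": 0, "z": 5, "rx": 0, "ry": 0, "rz": 0, "claw": 0},
  {"x": 0, "y": 0, "z": 20, "rx": 0, "ry": 0, "rz": 0, "claw": 0},
  {"x": 0, "y": 0, "z": 35, "rx": 0, "ry": 0, "rz": 0, "claw": 0},
  {"x": 0, "y": 0, "z": 40, "rx": 0, "ry": 0, "rz": 0, "claw": 0},
  {"x": 0, "y": 0, "z": 0, "rx": 0, "ry": 0, "rz": 0, "claw": 0},
])

```text
t: 17.0
eef_pos: [0.5964, 0.1707, 0.221]
orientation: [0.172, 1.554, -0.165]
force: [1.6, -0.2, 0.1]
gripper_width: 0.497
```

```bash
python3 q.py; python3 - <<'E'
from h import *
w=cap("wrist"); m=mask(w,(0,150,100),(8,255,255))|mask(w,(174,150,100),(180,255,255)); n,l,s,ce=cv2.connectedComponentsWithStats(m); m=(l==1+s[1:,4].argmax()); P=cloud(w); print("top z",np.nanpercentile(P[m][:,2],[5,50,95]),line(w,m,.123))
s=cap("scene"); cv2.imwrite("pics/e.png",np.hstack([w["frame"][60:360,130:430],cv2.resize(s["frame"][90:240,200:350],(300,300),interpolation=cv2.INTER_CUBIC)])[...,::-1])
P=cloud(cap("top"))
for nm,bb in(("jar",(255,198,285,228)),("bottle",(205,112,238,150)),("amber",(288,122,324,156))):
    q=P[bb[1]:bb[3],bb[0]:bb[2]].reshape(-1,3); q=q[q[:,2]>.025]; print(nm,q.min(0).round(4),q.max(0).round(4))
E
```

```text
17.0 [0.5964 0.1707 0.221 ] [ 1.6 -0.2  0.1] [ 0.016 -0.031  0.003] yaw -12.32
top z [0.12184775 0.12334492 0.12434888] (array([0.61074544, 0.16497492]), array([0.60682703, 0.1662859 ]), (11.959668159484863, 32.49797439575195), np.float64(173.51075521886577))
jar [ 0.5659 -0.0462  0.0309] [0.6235 0.0114 0.0805]
bottle [0.7487 0.0699 0.0251] [0.808  0.13   0.1334]
amber [ 0.7377 -0.1279  0.0253] [ 0.7965 -0.0686  0.1238]
```

View pics/e.png

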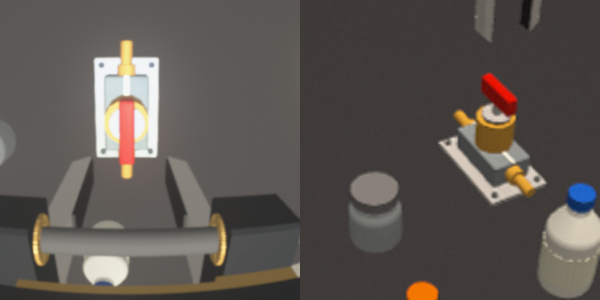

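The final picture shows the bar running from (126,97) to (127,163), along the pipe from (126,45) to (127,175). The key is seated on the collar and the gripper is clear. The jar and bottles haven't moved.

```bash
python3 -c "
from rig import ctrl; print(ctrl.job_done())"
```

```text
the job is handed in; nothing more can be done
None
```

The key is home in the tap with its handle in line with the pipe. I let go, moved the gripper clear and handed the job in at about 17 s.

**Insertion:** I looked into the bore with the wrist camera first and saw the slot about 22° clockwise of the pipe. The blade then dropped in with only a small feeling turn, and there was no noticeable force until the shoulder met the collar. The pressing force read about 7–8 N at most.

**Turning:** I turned the key counter-clockwise about 8° past in line, to take up the blade's play in the slot, then brought the handle back in line.

**Last checks:**
- **Seating:** the handle's top measured 123.3 mm high, against 123 mm expected with the shoulder home.
- **Alignment:** just before letting go, the handle was at -11.6° and the pipe at -12.1°. The final picture shows them in line.
- **Other objects:** the jar and both bottles measured where they were at the start, to within about 1 mm sideways.

**Checks that failed or disagreed:**
- **Slot angle:** the automatic measurement of the slot's angle was poor, so I read it from the picture instead.
- **Final handle angle:** the last red-colour mask, taken after letting go, caught only about half the handle. Its angle of -6.5° is unreliable, and I went by the picture.
- **Spindle angle:** the shoulder hides the spindle, so I could not see it directly. From the blade's play, I work out that it is within about 1–2° of in line.

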